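# Take a sweetness reading on the marked grapefruit half

### The job

Switch the sweetness meter on by flipping its toggle over to the back, then lift the hand probe out of its dock and hold its nose inside the black ring drawn on the grapefruit half in the wooden rest, square to the skin at that spot (the fruit leans) and pressed lightly, so that the sprung nose is about half way in and never rammed. Finish while still holding the probe there, with the meter left on, and leave the other things on the worktop where they are.

Things in the scene. Friction and masses are not known exactly. Their poses are not given: they have to be found in the camera images.
- station: sweetness meter: fixed grey base plate 100 (x) x 205 (y) x 14 mm high. Origin at the centre of its underside; its x axis points to its back, z up. At y = +55 mm stands the aluminium dock block, 58 x 58 mm, top 72 mm above the worktop; at y = -55 mm the switch pod, 54 x 44 mm, top 34 mm; between them a dark display, top 26 mm. Left or right of the robot, turned a little
- dock_mouth (a point): centre of the round hole (26 mm wide) in the top face of the dock block, 72 mm above the worktop
- switch_lever (a joint): toggle of the meter, hinged about the station's y axis, pivot on the pod at station x = 0, y = -55 mm, 38 mm above the worktop; 8 mm thick steel rod, 52 mm from the pivot to the end of its 16 mm ball. 0 = off, leaning 0.5 rad to the front (-x of the station); 1.0 = on, leaning 0.5 rad to the back. It tips over its upright middle (0.5) and then falls to the stop by itself; under 0.1 N m turns it
- lever_tip (a point): centre of the toggle's ball, 44 mm from its pivot; its height is 77 mm above the worktop at both stops
- probe: loose hand probe, about 0.18 kg, standing nose down in the dock, turned up to 0.4 rad. Origin at the centre of its square barrel's underside, which rests on the dock's top; z up the barrel, away from the nose. Barrel 32 x 32 mm, z 0 to 67 mm, grip any two opposite sides; below it a 22 mm round neck to z = -38 mm hangs in the hole, then the sprung nose. Lift straight up 60 mm to clear
- probe_nose (a joint): how far the sprung nose is pushed into the probe, in m: 0 = out, 0.012 = fully in (end of travel); the spring pushes with 0.8 N at 0 and 400 N/m more, so about 3.2 N half way in at 0.006
- probe_tip (a point): centre of the flat end face of the nose (14 mm wide), 54 mm below the barrel's underside when the nose is out; z along the probe's z
- fruit_rest: fixed wooden rest: foot 110 mm wide, and on it a 114 mm plate that leans 20 degrees (0.35 rad) to the rest's front (its -x), carrying a grapefruit half (92 mm wide, 45 high) fixed cut face down. Origin at the centre of the underside of the foot, z up. May be turned up to 0.5 rad, and may stand left or right
- mark (a point): centre of the black ring (29 mm wide) on the crown of the fruit half in the rest, on its skin about 86 mm above the worktop; its z axis points straight out of the skin, 20 degrees off vertical towards the rest's front
- unmarked_half: another grapefruit half, cut face down, without any ring, 92 mm across, 45 high, loose on the worktop. Leave it where it stands
- jigger: brass hourglass-shaped measure, 43 mm across, 74 high, loose. Leave it where it stands
- matchbox: matchbox 36 x 53 x 15 mm, loose. Leave it where it stands
- ramekin_2: white ribbed ramekin, 68 mm across, 45 high, loose. Leave it where it stands
- tumbler_1: grey stoneware tumbler, 91 mm across, 119 high, loose. Leave it where it stands
- spice_jar_3: small glass spice jar with a cork, 44 mm across, 92 high, loose. Leave it where it stands
There are look-alikes about, which are no part of the job. Leave any blue look-alike of the probe alone.

How it is judged (in metres and radians):
On the way, in this order (a step that is already met when the one before it is completed fails the run):
1. the meter is switched on while the probe still stands in its dock (value of joint switch_lever above 0.85 rad and z of probe in the frame of station below 0.08 m), for 0.2 s.
2. the probe is lifted clear of its dock in the gripper (value of joint switch_lever above 0.85 rad and z of probe in the frame of station above 0.115 m and contact force between the fingers and probe above 2 N and contact force between probe and station below 0.2 N), for 0.1 s.
3. the nose rests lightly and squarely inside the ring (distance between probe_tip and mark below 0.006 m and angle between the z axis of probe and the z axis of mark, either way round below 0.14 rad and value of joint probe_nose between 0.003 and 0.01 m and contact force between probe and fruit_rest between 1 and 8 N and contact force between the fingers and probe above 2 N and contact force between probe and station below 0.2 N), for 0.3 s.
At the end, for the whole second after the job is handed in: The gripper still holds the probe, at rest and free of the station; the toggle stands on (over 0.85 rad); the centre of the nose's end is within 6 mm of the ring's centre, the probe's axis within 0.14 rad (8 degrees) of square to the skin there, the nose pushed in 3 to 10 mm, pressing with 1 to 8 N (all of step 3 and value of joint switch_lever above 0.85 rad and linear speed of probe below 0.02 m/s); the arm keeps its last pose, push and grip.
It fails at once if the probe is rammed into the fruit or rest (over 15 N) (contact force between probe and fruit_rest above 15 N).
It fails at once if a bystander is moved by more than 40 mm (distance of any of unmarked_half, jigger, matchbox, ramekin_2, tumbler_1, spice_jar_3 from where it was at the start of the episode above 0.04 m).
It also fails if it takes over 53 s, if anything falls off the work surface, if the arm or the gripper's body presses on something with over 40 N, if the wrist force passes 120 N, or if a joint passes its speed limit or range.

### The arm

A 6-joint arm with a two-finger parallel gripper is mounted at the origin on a cart in front of the work surface, level with it; the furniture and walls round the work are solid. World frame = base frame: x ahead of the robot, y to its left, z up, the work surface at z = 0. Lengths are in mm, angles in rad, forces in N, time in s.
With the tool pointing down it reaches from about 400 to 925 mm from the base axis. Payload 12.5 kg.
Tool frame: the origin (TCP) lies at the very end of the fingers, on their centre line; the grasp point (between the pads) lies 19 mm behind it; x points along the fingers, y is the direction in which the jaws open and shut, and the axes are right-handed (so a half turn about x gives the same grasp; the last joint's range is limited). The gripper opens to 95 mm and grips with 3 to 60 N. Pads are 20 mm wide; open, the fingers measure 119 mm over their backs; the gripper's body (75 mm by 180 mm) begins 59 mm behind the grasp point.
Start: joints at [-1.405, 0.491, 1.559, -0, 1.092, -0.106], TCP at [167.814, -602.068, 214.661] pointing down, gripper open.
Joint ranges: [-3.1, 3.1], [-0.84, 2.19], [0.05, 2.79], [-1.13, 4.28], [0.06, 2.93], [-2.69, 2.69]. Speed limits (rad/s): [2.22, 2.22, 2.79, 3.14, 3.14, 3.14].

### API

Orientations are given as [roll, pitch, yaw] about the fixed x, y, z axes, in that order (R = Rz(yaw) Ry(pitch) Rx(roll)).
In Python, from cell import env, optics, job gives the robot as it stands.
- The arm moves only by the shell command python3 -m handwheel 'ROWS' [OPENING]. ROWS is JSON, a list of rows, each an object with "travel": the shift along the world's x, y, z in mm, a list of three; "roll": the turn about the world's z in degrees. In form: [{"travel": [dx, dy, dz], "roll": roll}, ...]. A call has 1 to 8 rows; each row is the pose to reach, as a shift and turn from the pose commanded when the call began; what a row does not reach only later rows make up. A row lasts 1/10 s, in which the tool goes at most 50 mm and 8.59 degrees, less where a joint would pass 70% of its speed; a pose out of reach is approached as far as the arm can. A call with a gripper value outside its range is refused whole. OPENING is the closure, from -1 (fully open) to 1 (shut), set as the call begins (- or left out, the last holds). The fingers move at their own pace and stop on an object; the grip force is fixed at half the most. Time passes only in rows, so rows that repeat a pose let the fingers close. It gives the time, the measured TCP pose, the force and the opening at its end, in the units of the state.
- env.state(): the state, without advancing time (a new reading comes with each control period).
- optics.read_camera(name): name is "scene" or "top"; returns the picture (420x560x3 uint8, red, green, blue); there is no depth.
- optics.camera_params(name): a dict with "fx", "fy", "cx", "cy" (pixels), "world_from_camera" (4x4, takes a point from camera to world coordinates). Camera axes: x right, y up, looking along -z (the intrinsics and any distortion apply to the point x, -y, -z); pixel columns grow to the right and rows downward; lengths in mm; the calibration is good to about 2 mm. A picture is of the moment at which its call begins. camera_params takes no time and is no camera call.
- job.job_done(): hands the job in, once; it reports no verdict.
The state is a dict: "t": time; "joints": joint angles; "qvel": joint speeds; "tau": joint torques, N m; "eef_pos": TCP position; "tcp_rot": TCP orientation; "ft_force": force on the tool from outside, world axes, zero at the start; "moment": the same for the moment, N m; "opening": opening from 0.0 (shut) to 1.0 (fully open).
Only numpy, scipy, OpenCV 4.12 (cv2) and the standard library are available. Lean on these libraries where they do the work, as an engineer would, in place of code of your own. Each camera call takes 0.05 s, during which the arm holds its last target.

## Working session

There is one attempt and no reset: what is moved stays moved. The work goes in short steps, Python scripts to look and compute and a shell command to move; the robot and the scene stay as the last step left them, time stands still between calls to the robot, and variables do not carry over. Pictures are saved under pics/ and viewed, and the job is handed in when it is done.

```bash
ls -la; mkdir -p pics
python3 - <<'E'
from cell import env,optics
import cv2
print(env.state())
for n in("scene","top"):
    p=optics.camera_params(n);print(n,p)
    cv2.imwrite(f"pics/{n}0.png",optics.read_camera(n)[:,:,::-1])
E
```

```text
total 12
drwxr-xr-x  3 agent agent 4096 Dec  7 05:25 .
drwxr-xr-x 23 root  root  4096 Dec  7 05:24 ..
drwxr-xr-x  2 agent agent 4096 Dec  7 05:25 pics
{'t': 0.0, 'joints': array([-1.40462017e+00,  4.91542204e-01,  1.55944489e+00, -5.29831672e-05,
        1.09169037e+00, -1.05628214e-01]), 'qvel': array([-0.00045373, -0.00064031,  0.000577  , -0.00116031,  0.00050234,
        0.00198667]), 'tau': array([ 4.14433953e-04, -6.12646580e+01, -2.58188957e+01,  6.92693051e-02,
        4.81864647e-02, -1.17658265e-04]), 'eef_pos': array([ 167.74621007, -601.81827684,  214.0740981 ]), 'tcp_rot': array([-1.63313438,  1.5697105 ,  1.78028709]), 'ft_force': array([0.37171681, 0.13124917, 0.51437603]), 'moment': array([-0.03638809, -0.00880424,  0.01240092]), 'opening': 1.0005983441157684}
scene {'fx': 534.4066019177886, 'fy': 534.4066019177886, 'cx': 285.7300584907562, 'cy': 211.22702748485827, 'world_from_camera': array([[ 5.34904734e-01,  3.71569573e-01, -7.58823417e-01,
        -8.58108002e+02],
       [-8.44613243e-01,  2.11256912e-01, -4.91933925e-01,
        -9.23270743e+02],
       [-2.24809861e-02,  9.04050093e-01,  4.26834904e-01,
         8.58333953e+02],
       [ 0.00000000e+00,  0.00000000e+00,  0.00000000e+00,
         1.00000000e+00]])}
top {'fx': 433.0069709847607, 'fy': 433.0069709847607, 'cx': 285.0767918025638, 'cy': 211.21488681520657, 'world_from_camera': array([[ 7.25756799e-02,  9.76334187e-01, -2.03726104e-01,
         2.17816129e+02],
       [-9.97361031e-01,  7.14416880e-02, -1.29251603e-02,
        -4.87836160e+01],
       [ 1.93526090e-03,  2.04126529e-01,  9.78942600e-01,
         1.56828018e+03],
       [ 0.00000000e+00,  0.00000000e+00,  0.00000000e+00,
         1.00000000e+00]])}
```

View pics/scene0.png

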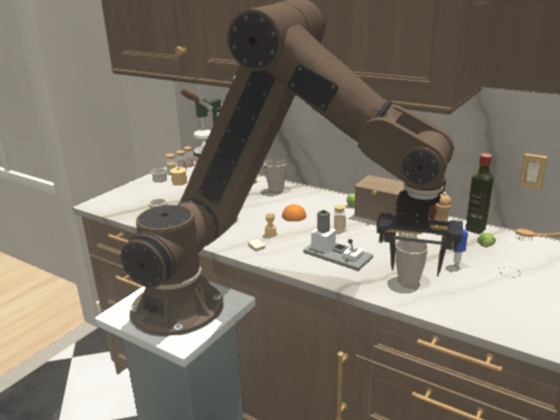

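View pics/top0.png

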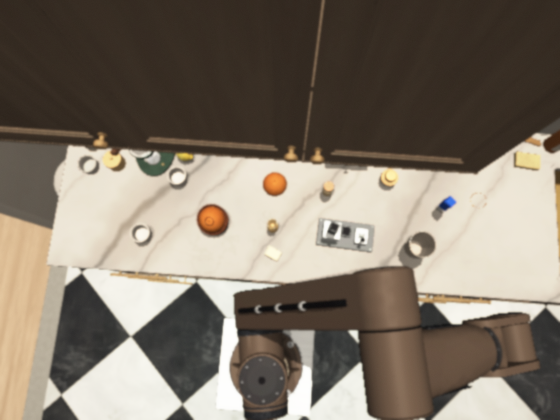

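```bash
cat > h.py <<'E'
import numpy as np,cv2
from cell import env,optics
def ray(n,u,v):
    p=optics.camera_params(n);T=p["world_from_camera"]
    d=np.array([(u-p["cx"])/p["fx"],-(v-p["cy"])/p["fy"],-1]);return T[:3,3],T[:3,:3]@d
def onz(n,u,v,z):
    o,d=ray(n,u,v);return o+d*(z-o[2])/d[2]
def proj(n,P):
    p=optics.camera_params(n);T=p["world_from_camera"];c=T[:3,:3].T@(np.array(P,float)-T[:3,3])
    return np.array([p["cx"]+p["fx"]*c[0]/-c[2],p["cy"]-p["fy"]*c[1]/-c[2]])
def tri(u1,v1,u2,v2):
    a,d=ray("top",u1,v1);b,e=ray("scene",u2,v2)
    d=d/np.linalg.norm(d);e=e/np.linalg.norm(e)
    s=np.linalg.lstsq(np.stack([d,-e],1),b-a,rcond=None)[0]
    return (a+s[0]*d+b+s[1]*e)/2,np.linalg.norm(a+s[0]*d-b-s[1]*e)
def crop(img,x0,y0,x1,y1,k,f):
    c=cv2.resize(img[y0:y1,x0:x1],None,fx=k,fy=k,interpolation=cv2.INTER_CUBIC);cv2.imwrite(f,c)
E
python3 - <<'E'
from h import *
t=cv2.imread("pics/top0.png");s=cv2.imread("pics/scene0.png")
crop(t,305,205,385,265,9,"pics/t_st.png")
crop(t,180,190,244,250,9,"pics/t_fr.png")
crop(s,290,195,390,270,8,"pics/s_st.png")
for p in [(316,218),(375,222),(373,252),(317,246)]: print(onz("top",*p,10))
print(onz("top",212,220,60))
E
```

```text
[ 525.04421915 -143.07496739   10.        ]
[ 525.91555978 -359.25582712   10.        ]
[ 415.38013257 -355.38811815   10.        ]
[ 422.3784032  -152.66487376   10.        ]
[481.10945016 226.97406145  60.        ]
```

View pics/t_st.png

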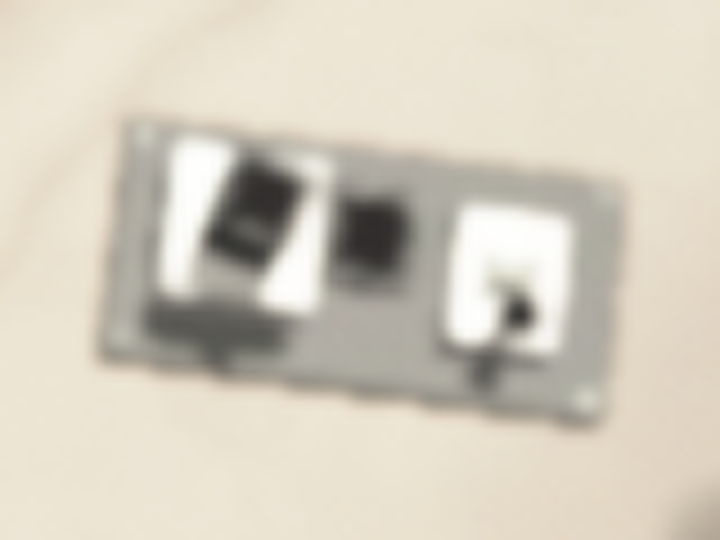

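View pics/t_fr.png

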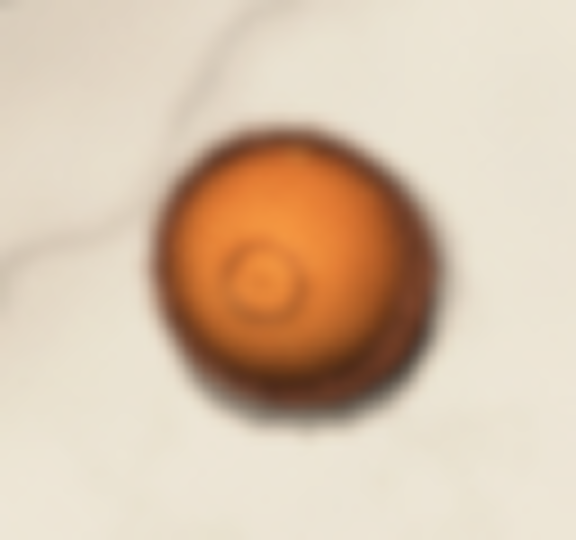

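View pics/s_st.png

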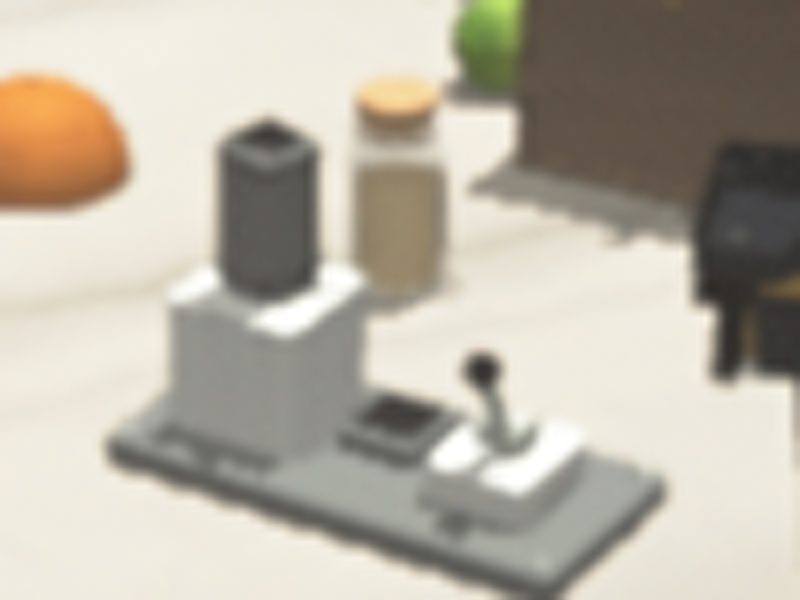

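Run:
```python
from h import *
from scipy.spatial.transform import Rotation as Ro
c=[(319.4,218.9),(373.9,225.6),(371.7,252.2),(316.1,244.8)]
C=np.array([onz("top",*p,14) for p in c]);print(C.round(1),C.mean(0))
for a,b in((0,1),(1,2),(2,3),(3,0)):
    d=C[a]-C[b];print(np.linalg.norm(d).round(1),np.degrees(np.arctan2(d[1],d[0])).round(1))
s=[(290+x/8,195+y/8) for x,y in((110,440),(553,585),(665,485))]
for p in s: print("scene corner",onz("scene",*p,14).round(1))
print("ball",tri(362.8,239.8,350.25,241.25))
print("ring",onz("top",209.4,221.4,86))
st=env.state();R=Ro.from_euler('xyz',st['tcp_rot']).as_matrix();print(R.round(3))
t=cv2.imread("pics/top0.png")
hsv=cv2.cvtColor(t,cv2.COLOR_BGR2HSV)
```

```text
[[ 521.8 -155.4   14. ]
 [ 511.5 -354.9   14. ]
 [ 413.8 -350.    14. ]
 [ 426.  -148.9   14. ]] [ 468.2725384  -252.28717894   14.        ]
199.7 87.0
97.8 -2.9
201.4 -93.5
96.1 176.1
scene corner [ 425.7 -156.1   14. ]
scene corner [ 413.9 -356.1   14. ]
scene corner [ 503.6 -361.8   14. ]
ball (array([ 447.57980742, -306.77909532,   76.16731193]), np.float64(2.5159741808307774))
ring [470.98298092 230.70810951  86.        ]
[[-0.     0.268 -0.963]
 [ 0.001 -0.963 -0.268]
 [-1.    -0.001 -0.   ]]
```

```bash
python3 -m handwheel '[{"travel":[30,37,0],"roll":-3},{"travel":[60,74,0],"roll":-6},{"travel":[90,111,0],"roll":-9},{"travel":[120,148,0],"roll":-12},{"travel":[150,185,0],"roll":-15},{"travel":[180,222,0],"roll":-18},{"travel":[210,259,0],"roll":-19},{"travel":[238,294,0],"roll":-19}]' 1; python3 -m handwheel '[{"travel":[0,0,-40],"roll":0},{"travel":[0,0,-80],"roll":0},{"travel":[0,0,-80],"roll":0}]'
python3 - <<'E'
from h import *
t=optics.read_camera("top")[:,:,::-1];s=optics.read_camera("scene")[:,:,::-1]
cv2.imwrite("pics/top1.png",t);cv2.imwrite("pics/scene1.png",s)
crop(t,180,180,400,290,3.5,"pics/t1c.png")
E
```

```text
t: 0.9
eef_pos: [406.7, -306.2, 214.6]
tcp_rot: [-0.542, 1.571, 2.539]
ft_force: [-0.0, -0.3, 0.3]
opening: 0.38
t: 1.2
eef_pos: [404.4, -306.2, 131.1]
tcp_rot: [-0.701, 1.563, 2.381]
ft_force: [0.4, -0.1, 0.4]
opening: 0.133
```

View pics/t1c.png

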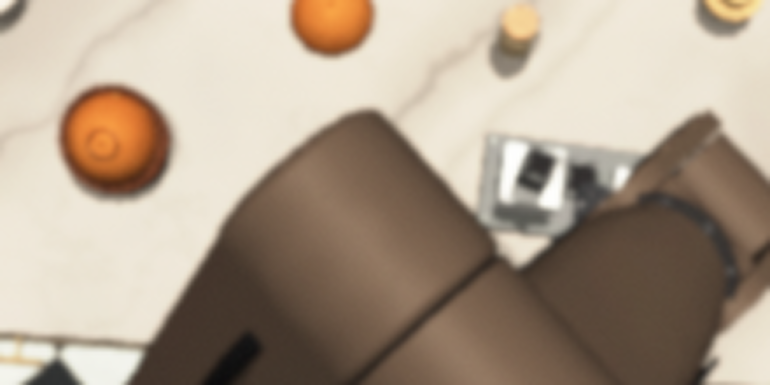

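View pics/scene1.png

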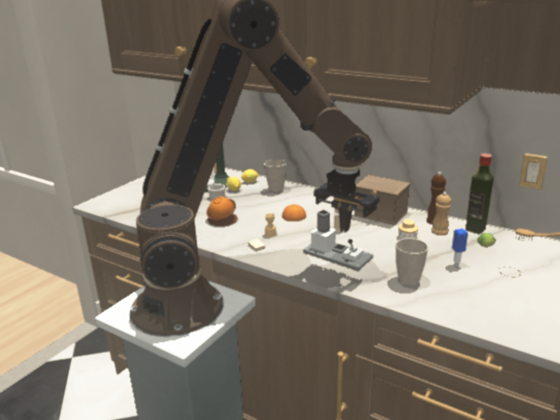

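Run:
```python
from h import *
s=cv2.imread("pics/scene1.png")
print(proj("scene",env.state()['eef_pos']))
crop(s,290,180,400,270,7,"pics/s1a.png");crop(s,190,180,250,240,10,"pics/s1b.png")
```

```text
[344.55141796 229.71342579]
```

View pics/s1a.png

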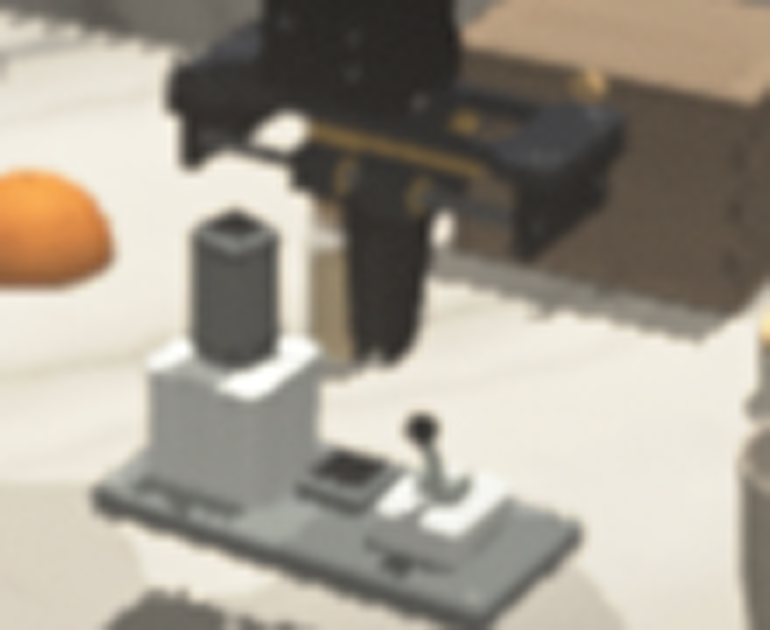

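View pics/s1b.png

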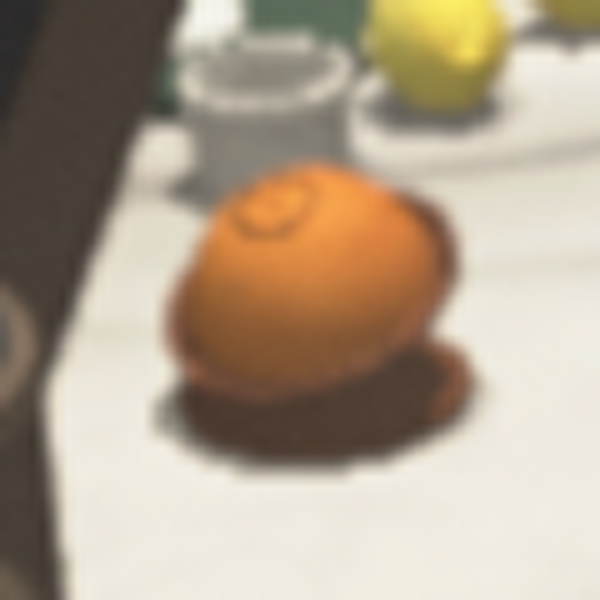

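```bash
python3 -m handwheel '[{"travel":[0,-2,-35],"roll":0},{"travel":[0,-2,-66],"roll":0},{"travel":[0,-2,-66],"roll":0},{"travel":[15,-3,-66],"roll":0},{"travel":[30,-4,-66],"roll":0},{"travel":[42,-4,-66],"roll":0},{"travel":[52,-5,-66],"roll":0},{"travel":[62,-5,-66],"roll":0}]';python3 -m handwheel '[{"travel":[0,0,0],"roll":0},{"travel":[-20,0,10],"roll":0},{"travel":[-20,0,60],"roll":0},{"travel":[-20,0,100],"roll":0},{"travel":[-50,10,134],"roll":0},{"travel":[-80,30,134],"roll":0},{"travel":[-80,30,134],"roll":0}]' -1
python3 - <<'E'
from h import *
t=optics.read_camera("top")[:,:,::-1];s=optics.read_camera("scene")[:,:,::-1]
cv2.imwrite("pics/top2.png",t);cv2.imwrite("pics/scene2.png",s)
crop(s,290,180,400,270,7,"pics/s2a.png")
crop(t,305,205,385,265,9,"pics/t2.png")
E
```

```text
t: 2.1
eef_pos: [468.8, -313.6, 70.3]
tcp_rot: [2.483, 1.569, -0.719]
ft_force: [-0.2, 0.6, -0.9]
opening: 0.0
t: 2.8
eef_pos: [384.8, -281.0, 203.8]
tcp_rot: [-0.382, 1.57, 2.699]
ft_force: [1.1, -0.4, -0.4]
opening: 0.535
```

View pics/s2a.png

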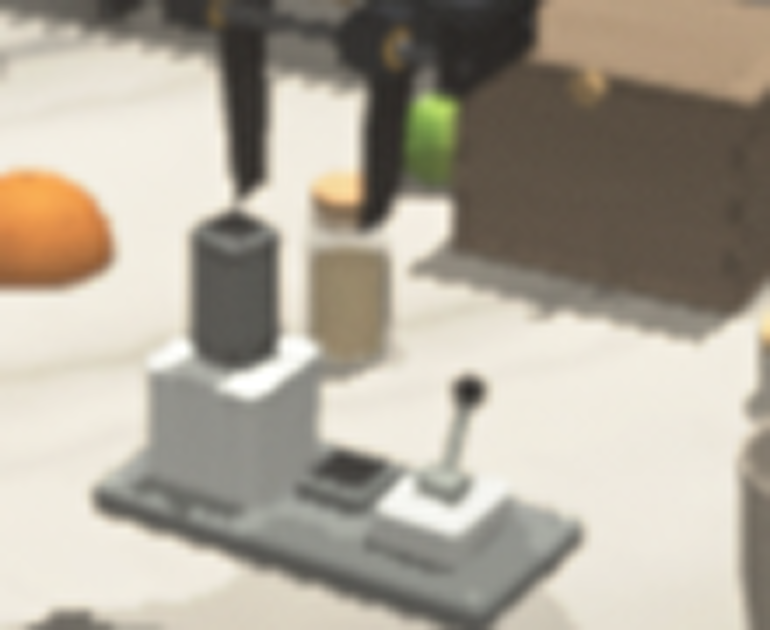

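View pics/t2.png

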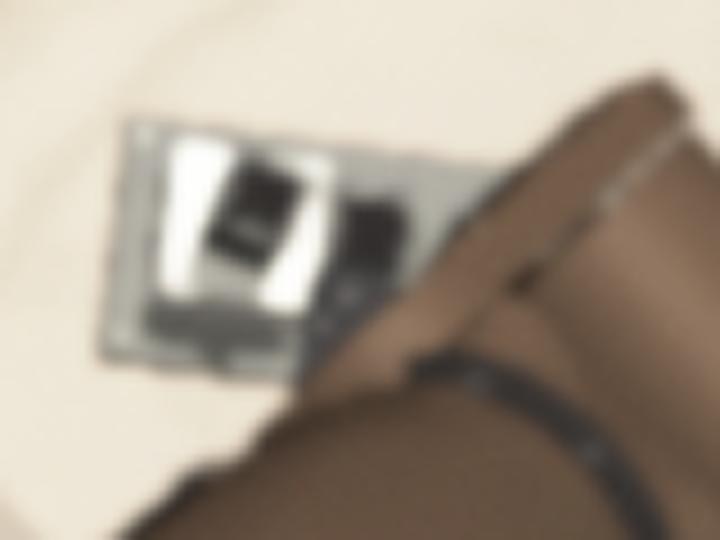

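Run:
```python
from h import *
t=cv2.imread("pics/top2.png");s=cv2.imread("pics/scene2.png")
crop(s,308,200,338,235,20,"pics/s2p.png")
crop(t,320,215,345,240,24,"pics/t2p.png")
```

```text
(no output)
```

View pics/s2p.png

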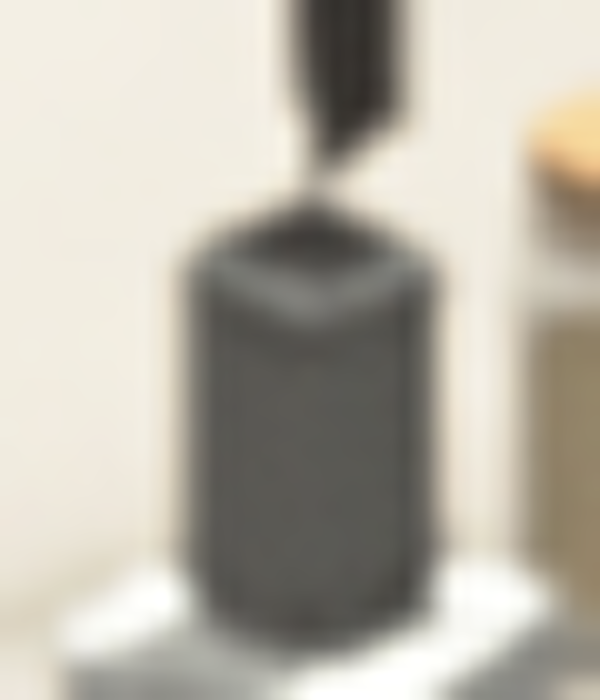

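View pics/t2p.png

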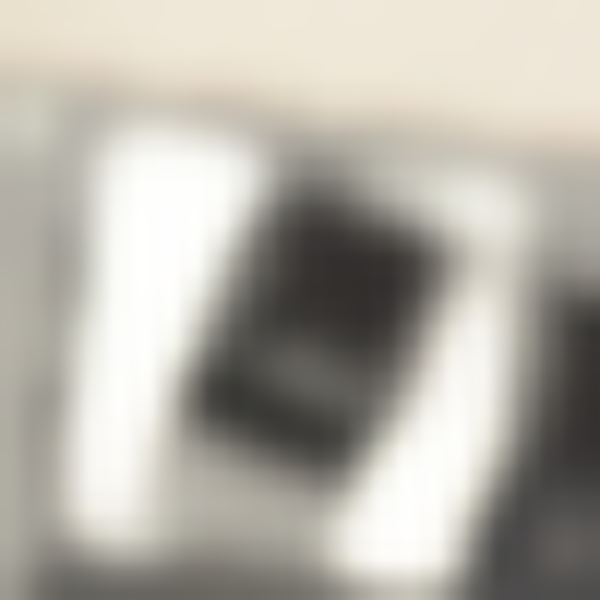

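Run:
```python
from h import *
S=[(308+x/20,200+y/20) for x,y in((315,195),(190,255),(315,315),(440,260))]
A=np.array([onz("scene",*p,139) for p in S])[:,:2]
T=[(320+x/24,215+y/24) for x,y in((290,180),(232,335),(385,400),(450,240))]
B=np.array([onz("top",*p,139) for p in T])[:,:2]
for X in(A,B):
    print(X.round(1).tolist(),X.mean(0).round(1))
    for i in range(4):
        d=X[i]-X[i-1];print(np.linalg.norm(d).round(1),(np.degrees(np.arctan2(d[1],d[0]))%90).round(1))
# bottom edge in top
d=onz("top",320+195/24,215+390/24,72)-onz("top",320+345/24,215+470/24,72);print(d,np.degrees(np.arctan2(d[1],d[0])))
fr=[(190+x/10,180+y/10) for x,y in((275,207),)]
print("ring",tri(209.4,221.4,*fr[0]))
```

```text
[[489.4, -193.0], [460.4, -186.6], [451.2, -213.9], [478.1, -221.3]] [ 469.8 -203.7]
30.5 68.2
29.7 77.6
28.8 71.2
27.9 74.6
[[488.2, -190.0], [465.7, -183.0], [458.1, -204.7], [481.3, -212.7]] [ 473.3 -197.6]
23.7 73.2
23.6 72.8
23.0 70.7
24.6 71.1
[10.17025686 22.38358088  0.        ] 65.56473955035608
ring (array([472.33892733, 230.05131313,  83.50317037]), np.float64(2.9207505463758))
```

```bash
python3 -m handwheel '[{"travel":[30,28,0],"roll":-5},{"travel":[60,56,0],"roll":-10},{"travel":[86,81,0],"roll":-15},{"travel":[86,81,0],"roll":-15},{"travel":[86,81,-40],"roll":-15},{"travel":[86,81,-75],"roll":-15},{"travel":[86,81,-105],"roll":-15},{"travel":[86,81,-105],"roll":-15}]' -1
python3 - <<'E'
from h import *
from scipy.spatial.transform import Rotation as Ro
st=env.state();print(st['eef_pos'],st['opening']);R=Ro.from_euler('xyz',st['tcp_rot']).as_matrix();print(np.degrees(np.arctan2(R[1,1],R[0,1])))
s=optics.read_camera("scene")[:,:,::-1];crop(s,290,160,400,260,7,"pics/s3.png")
E
```

```text
t: 3.7
eef_pos: [472.4, -201.8, 94.3]
tcp_rot: [-0.183, 1.564, 2.638]
ft_force: [-0.5, -0.2, 0.6]
opening: 1.002
[ 472.40745037 -201.75194715   94.32817626] 1.0020950380727673
-108.39891150958913
```

View pics/s3.png

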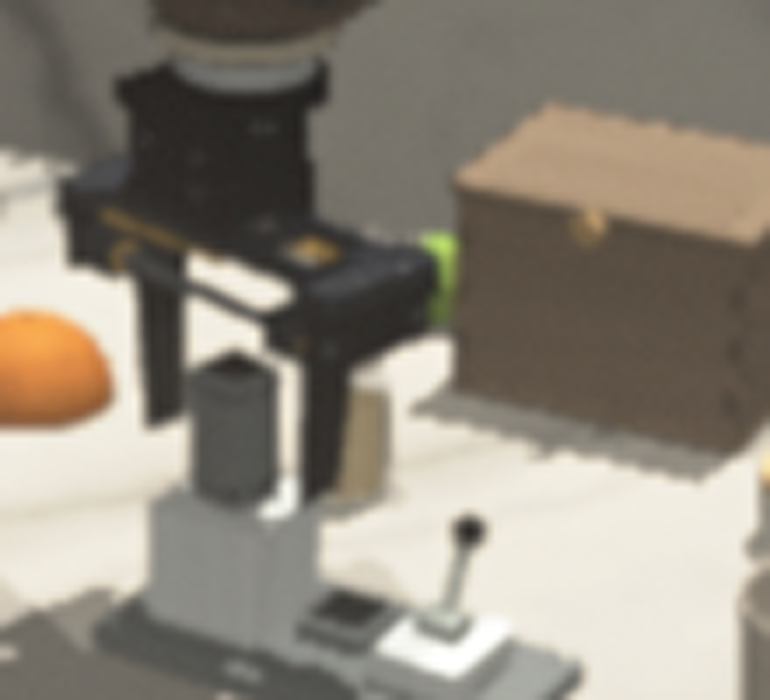

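```bash
python3 -m handwheel '[{"travel":[0,0,3],"roll":0},{"travel":[0,0,3],"roll":0},{"travel":[0,0,3],"roll":0},{"travel":[0,0,3],"roll":0},{"travel":[0,0,3],"roll":0},{"travel":[0,0,3],"roll":0},{"travel":[0,0,3],"roll":0},{"travel":[0,0,3],"roll":0}]' 1
python3 -m handwheel '[{"travel":[0,0,3],"roll":0},{"travel":[0,0,13],"roll":0},{"travel":[0,0,25],"roll":0},{"travel":[0,0,35],"roll":0},{"travel":[0,0,42],"roll":0},{"travel":[0,0,42],"roll":0},{"travel":[0,0,42],"roll":0}]'
python3 - <<'E'
from h import *
from scipy.spatial.transform import Rotation as Ro
st=env.state();print(st['eef_pos'],st['opening'],st['ft_force'],st['moment']);R=Ro.from_euler('xyz',st['tcp_rot']).as_matrix();print(np.degrees(np.arctan2(R[1,1],R[0,1])))
s=optics.read_camera("scene")[:,:,::-1];crop(s,290,150,400,260,6,"pics/s4.png")
E
```

```text
t: 4.55
eef_pos: [473.9, -201.8, 100.7]
tcp_rot: [-1.337, 1.57, 1.483]
ft_force: [2.5, 5.3, 4.5]
opening: 0.385
t: 5.25
eef_pos: [473.9, -201.8, 142.9]
tcp_rot: [-2.227, 1.57, 0.592]
ft_force: [2.1, 5.7, 0.0]
opening: 0.336
[ 473.93111445 -201.75390523  142.90898912] 0.3356011527102371 [2.0700009  5.66898095 0.02395567] [ 1.4851623  -0.58331282 -0.00450175]
-108.4472512380998
```

View pics/s4.png

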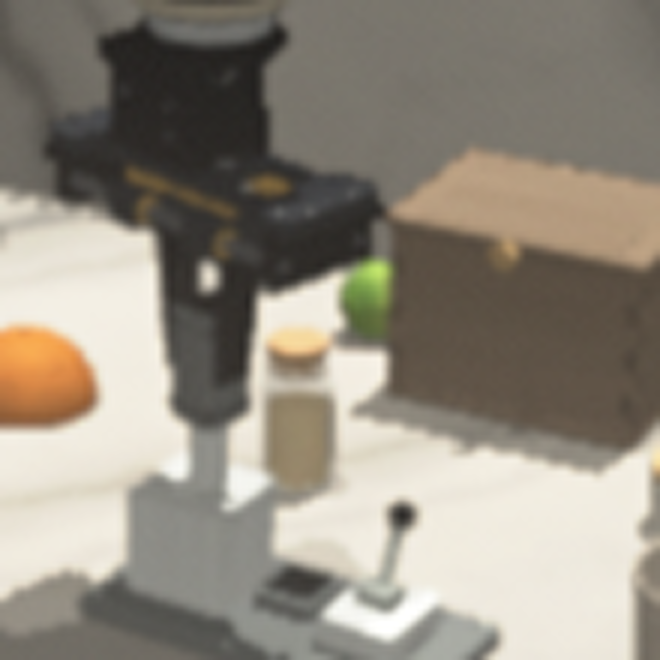

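Run:
```python
from h import *
from scipy.spatial.transform import Rotation as Ro
for z in (72,90,100,105,110,114,180): 
    p=proj("scene",[471,-200,z]); print(z,((p-[290,150])*6).round(0))
print(proj("top",[471,-200,72]))
t=optics.read_camera("top")[:,:,::-1];crop(t,300,190,380,260,9,"pics/t4.png");cv2.imwrite("pics/top4.png",t)
st=env.state();print(st['ft_force'],st['moment'])
```

```text
72 [196. 489.]
90 [197. 458.]
100 [197. 441.]
105 [197. 433.]
110 [197. 424.]
114 [197. 417.]
180 [198. 303.]
[332.62545149 230.9557194 ]
[ 2.03230846  4.79260344 -0.86526752] [ 1.42156519 -0.54665704  0.02328398]
```

View pics/t4.png

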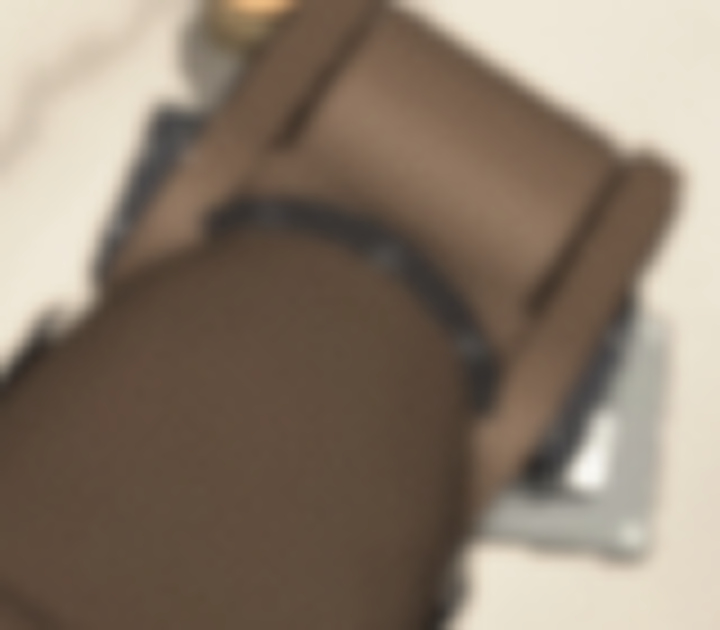

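```bash
python3 -m handwheel '[{"travel":[0.5,2,0],"roll":0},{"travel":[0.5,2,0],"roll":0},{"travel":[0.5,2,0],"roll":0}]'; python3 -m handwheel '[{"travel":[0.5,2,0],"roll":0},{"travel":[0.5,2,0],"roll":0},{"travel":[0.5,2,0],"roll":0}]'
```

```text
t: 5.65
eef_pos: [474.2, -200.3, 142.6]
tcp_rot: [1.318, 1.57, -2.145]
ft_force: [0.1, -0.9, -1.7]
opening: 0.334
t: 5.95
eef_pos: [474.8, -198.1, 142.7]
tcp_rot: [1.379, 1.571, -2.084]
ft_force: [0.1, -0.3, -2.3]
opening: 0.333
```

```bash
python3 -m handwheel '[{"travel":[-5,1.7,-1],"roll":0},{"travel":[-9,3,-2],"roll":0},{"travel":[-12,4,-3],"roll":0},{"travel":[-15,5,-4],"roll":0},{"travel":[-18,6,-4],"roll":0},{"travel":[-18,6,-4],"roll":0}]'
python3 - <<'E'
from h import *
st=env.state();print(st['ft_force'],st['moment'])
s=optics.read_camera("scene")[:,:,::-1];crop(s,290,150,400,260,6,"pics/s5.png")
E
```

```text
t: 6.55
eef_pos: [457.2, -192.2, 139.1]
tcp_rot: [2.999, 1.569, -0.464]
ft_force: [4.4, 0.0, 0.1]
opening: 0.333
[4.36534079 0.02727036 0.11077536] [-0.02836825 -1.09463373 -0.04453164]
```

View pics/s5.png

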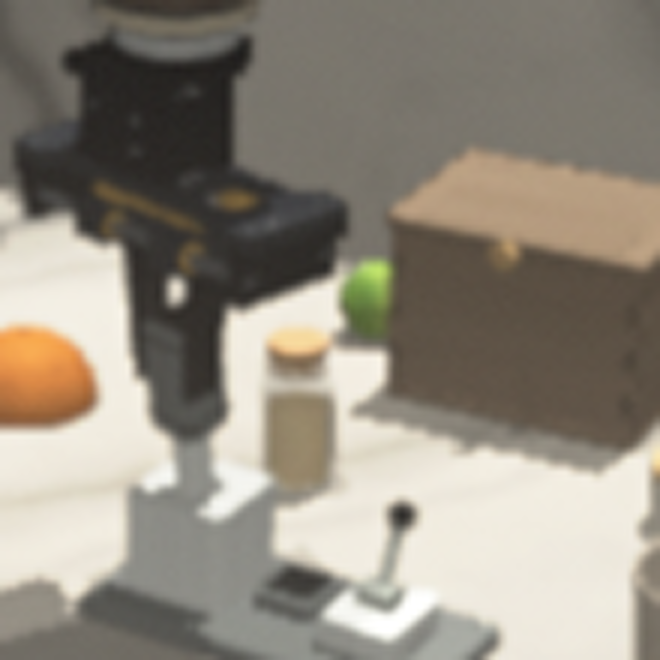

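```bash
python3 -m handwheel '[{"travel":[-4,1.3,-0.5],"roll":0},{"travel":[-8,2.7,-1],"roll":0},{"travel":[-12,4,-2],"roll":0},{"travel":[-16,5.3,-2.5],"roll":0},{"travel":[-19,6.3,-3],"roll":0},{"travel":[-22,7.3,-3],"roll":0},{"travel":[-22,7.3,-3],"roll":0}]'
python3 - <<'E'
from h import *
st=env.state();print(st['ft_force'],st['moment'])
s=optics.read_camera("scene")[:,:,::-1];crop(s,290,170,360,250,9,"pics/s6.png");cv2.imwrite("pics/scene6.png",s)
E
```

```text
t: 7.3
eef_pos: [434.3, -184.6, 135.6]
tcp_rot: [0.0, 1.57, 2.82]
ft_force: [2.4, 0.5, 0.1]
opening: 0.333
[2.35804816 0.54946743 0.06252984] [ 0.10657526 -0.84269386  0.06032817]
```

View pics/s6.png

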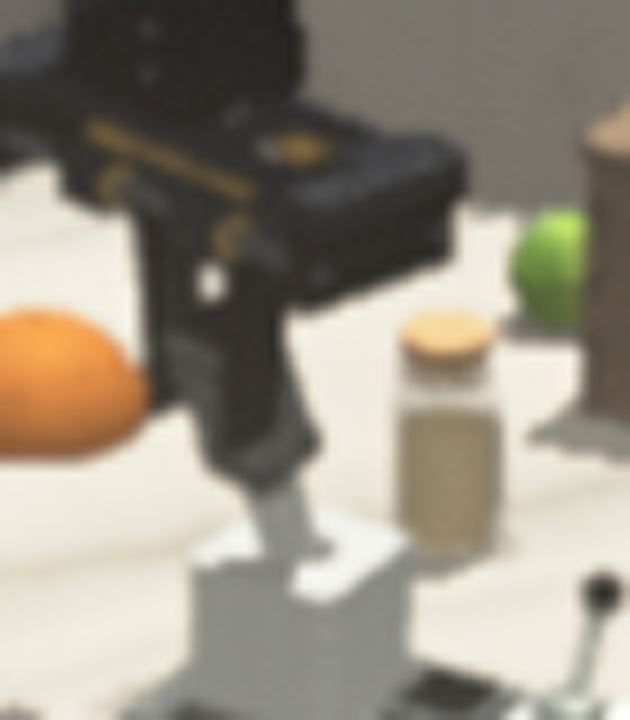

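```bash
python3 -m handwheel '[{"travel":[1.5,-0.5,0],"roll":0},{"travel":[1.5,-0.5,10],"roll":0},{"travel":[1.5,-0.5,30],"roll":0},{"travel":[1.5,-0.5,60],"roll":0},{"travel":[1.5,-0.5,90],"roll":0},{"travel":[1.5,-0.5,90],"roll":0},{"travel":[1.5,-0.5,90],"roll":0},{"travel":[1.5,-0.5,90],"roll":0}]'
python3 - <<'E'
from h import *
st=env.state();print(st['ft_force'],st['moment'])
print(proj("scene",st['eef_pos']))
s=optics.read_camera("scene")[:,:,::-1];crop(s,290,150,350,230,9,"pics/s7.png");cv2.imwrite("pics/scene7.png",s)
E
```

```text
t: 8.15
eef_pos: [435.6, -184.9, 224.7]
tcp_rot: [-0.138, 1.568, 2.682]
ft_force: [-0.9, -1.3, -2.5]
opening: 0.334
[-0.90939252 -1.281529   -2.45362846] [ 0.0295547   0.06053008 -0.00693616]
[313.06254651 190.11535855]
```

View pics/s7.png

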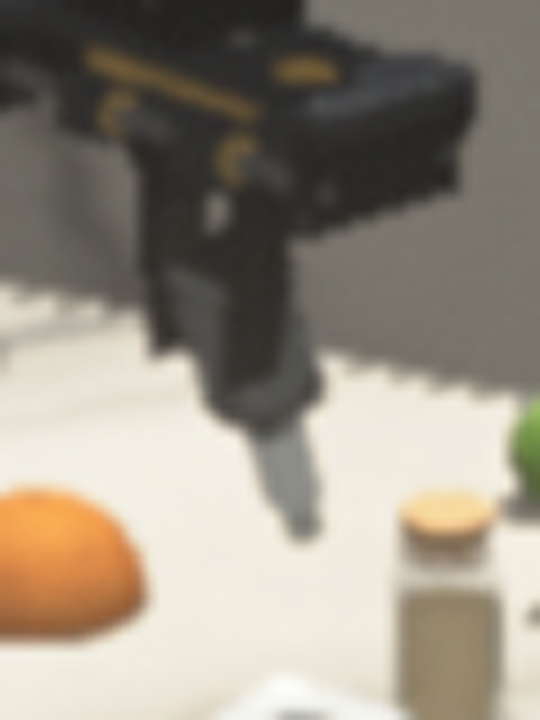

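Run:
```python
from h import *
st=env.state();G=st['eef_pos']+[0,0,19]
from scipy.spatial.transform import Rotation as Ro
R=Ro.from_euler('xyz',st['tcp_rot']).as_matrix();j=R[:,1];print("jaw",j)
for uv in((323.3,209.2),(323.3,210.2),(322.8,209.2)):
    o,d=ray("scene",*uv);k=((G-o)@j)/(d@j);P=o+k*d;v=P-G;u=np.cross([0,0,1],j);u/=np.linalg.norm(u)
    print(P.round(1),np.linalg.norm(v).round(1),"tilt",np.degrees(np.arctan2(v@u,-v[2])).round(1),u.round(2))
for n,f,(x0,y0,x1,y1) in(("top","pics/top0.png",(185,195,240,245)),("scene","pics/scene1.png",(200,190,245,225))):
    im=cv2.imread(f)[y0:y1,x0:x1];k=8
    im=cv2.resize(im,None,fx=k,fy=k,interpolation=cv2.INTER_CUBIC);h=cv2.cvtColor(im,cv2.COLOR_BGR2HSV)
    m=((h[:,:,0]>5)&(h[:,:,0]<18)&(h[:,:,1]>150)&(h[:,:,2]>110)).astype(np.uint8)*255
    m=cv2.morphologyEx(m,cv2.MORPH_CLOSE,np.ones((15,15),np.uint8))
    c=max(cv2.findContours(m,0,1)[0],key=cv2.contourArea);cv2.drawContours(im,[c],-1,(255,0,0),1)
    (cx,cy),r=cv2.minEnclosingCircle(c);x,y,w,hh=cv2.boundingRect(c);cv2.circle(im,(int(cx),int(cy)),int(r),(0,255,0),1)
    M=cv2.moments(c)
    print(n,"circ",x0+cx/k,y0+cy/k,r/k,"bbox",x0+x/k,y0+y/k,w/k,hh/k,"cent",x0+M['m10']/M['m00']/k,y0+M['m01']/M['m00']/k)
    cv2.imwrite(f"pics/f_{n}.png",im)
print(optics.camera_params("top")['fx']/1.48e3*46,[ (onz("top",u,v,43)).round(1) for u,v in((212,219),)])
```

```text
jaw [-3.16099983e-01 -9.48725799e-01 -3.99699667e-04]
[ 476.3 -198.4  147.5] 105.2 tilt 24.0 [ 0.95 -0.32  0.  ]
[ 476.4 -198.5  144. ] 108.4 tilt 23.3 [ 0.95 -0.32  0.  ]
[ 474.3 -197.8  148.2] 103.7 tilt 23.1 [ 0.95 -0.32  0.  ]
top circ 212.73160552978516 219.25514221191406 14.689519882202148 bbox 198.25 205.5 29.125 25.625 cent 212.0863413071337 218.464603629549
scene circ 220.9948444366455 207.44968223571777 12.681822776794434 bbox 208.75 197.125 24.625 20.0 cent 220.80803188083075 207.07949013229708
13.458324773850672 [array([487.7, 230.5,  43. ])]
```

View pics/f_top.png

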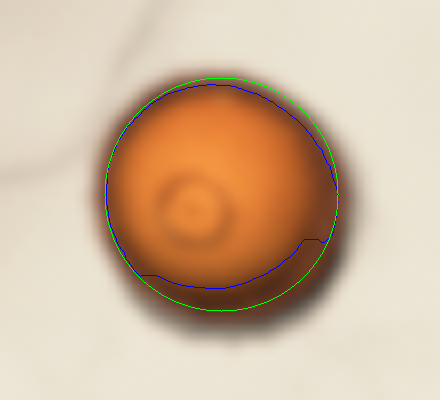

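View pics/f_scene.png

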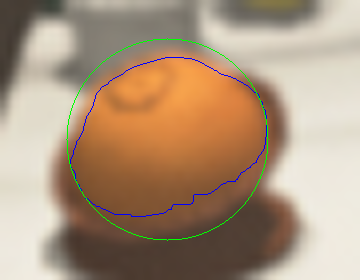

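Run:
```python
from h import *
M,e=tri(209.5,221.2,217.5,200.7);print(M,e)
M=np.array([471.8,230.2,86.])
print("C top",onz("top",211.6,218.4,43))
for y in range(-30,31,10):
    a=np.radians(y);n=np.array([-.342*np.cos(a),-.342*np.sin(a),.94]);C=M-46*n
    print(y,proj("top",C).round(1),proj("scene",C).round(1))
print("M",proj("top",M),proj("scene",M))
```

```text
[472.88945077 230.0807911   83.29680844] 2.244283556170793
C top [489.77666351 232.13555068  43.        ]
-30 [214.2 219.8] [221.9 210.1]
-20 [213.5 219.4] [221.6 209.9]
-10 [212.8 219.2] [221.1 209.7]
0 [212.1 219.1] [220.6 209.5]
10 [211.3 219.1] [219.9 209.3]
20 [210.6 219.2] [219.2 209.3]
30 [209.8 219.5] [218.5 209.2]
M [209.57074236 221.18006561] [216.90577684 200.12445857]
```

```bash
python3 -m handwheel '[{"travel":[0,35,0],"roll":3},{"travel":[0,75,0],"roll":6},{"travel":[0,115,0],"roll":9},{"travel":[0,155,0],"roll":12},{"travel":[0,195,0],"roll":15},{"travel":[0,235,0],"roll":18},{"travel":[0,270,0],"roll":20},{"travel":[0,305,0],"roll":22}]';python3 -m handwheel '[{"travel":[-3,30,0],"roll":0},{"travel":[-6,60,0],"roll":0},{"travel":[-10,85,0],"roll":0},{"travel":[-13,105,0],"roll":0},{"travel":[-13,107,-10],"roll":0},{"travel":[-13,107,-25],"roll":0},{"travel":[-13,107,-36],"roll":0},{"travel":[-13,107,-36],"roll":0}]';python3 -m handwheel '[{"travel":[0,0,0],"roll":0},{"travel":[0,0,0],"roll":0},{"travel":[0,0,0],"roll":0}]'
python3 - <<'E'
from h import *
from scipy.spatial.transform import Rotation as Ro
st=env.state();print(st['eef_pos'],st['ft_force']);R=Ro.from_euler('xyz',st['tcp_rot']).as_matrix();print(np.degrees(np.arctan2(R[1,1],R[0,1])))
s=optics.read_camera("scene")[:,:,::-1];crop(s,180,140,260,230,8,"pics/s8.png");cv2.imwrite("pics/scene8.png",s)
t=optics.read_camera("top")[:,:,::-1];crop(t,170,180,260,260,8,"pics/t8.png");cv2.imwrite("pics/top8.png",t)
E
```

```text
t: 9.0
eef_pos: [435.6, 121.2, 224.7]
tcp_rot: [0.138, 1.569, -2.94]
ft_force: [0.8, -0.4, -1.2]
opening: 0.332
t: 9.8
eef_pos: [422.6, 225.8, 187.7]
tcp_rot: [0.336, 1.567, -2.743]
ft_force: [-0.4, -0.8, -2.8]
opening: 0.334
t: 10.1
eef_pos: [423.6, 226.6, 190.1]
tcp_rot: [-2.951, 1.57, 0.253]
ft_force: [-0.2, 0.3, -1.5]
opening: 0.334
[423.55761307 226.63217628 190.1130965 ] [-0.21590966  0.33392113 -1.46788572]
-86.445218316226
```

View pics/s8.png

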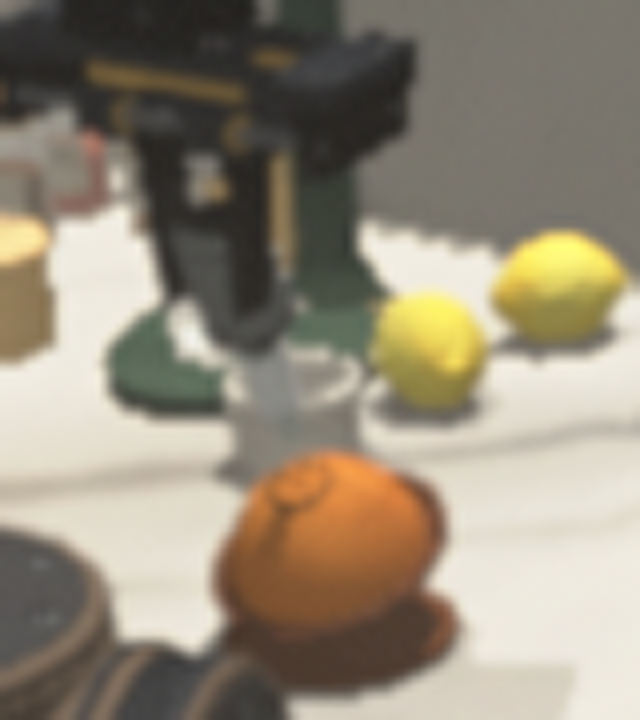

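View pics/t8.png

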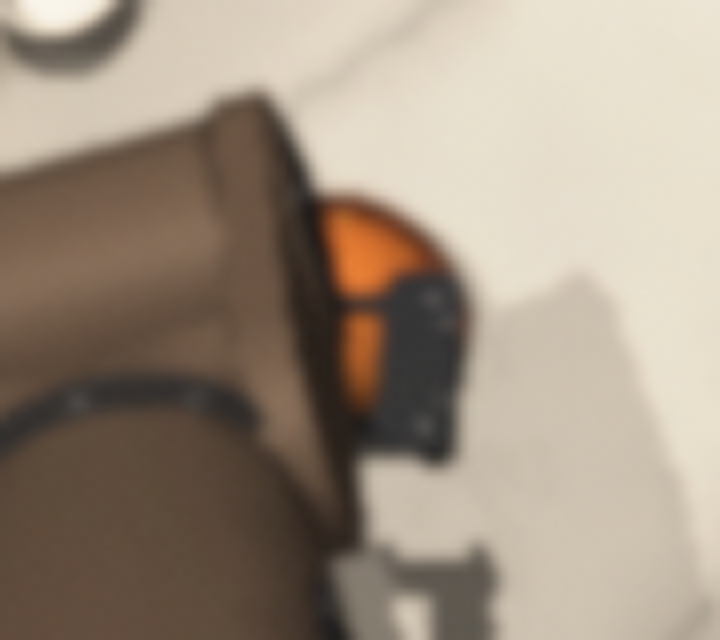

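Run:
```python
from h import *
s=cv2.imread("pics/scene8.png");crop(s,200,172,235,212,18,"pics/s8z.png")
```

```text
(no output)
```

View pics/s8z.png

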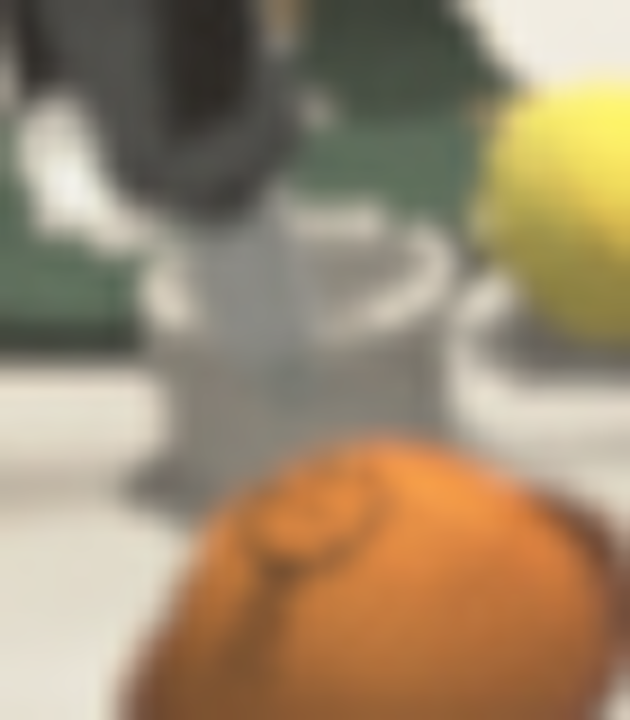

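Run:
```python
from h import *
st=env.state();G=st['eef_pos']+[0,0,19]
a=np.radians(-86.4);j=np.array([np.cos(a),np.sin(a),0]);u=np.array([-j[1],j[0],0])
o,d=ray("scene",216.2,194.2);k=((G-o)@j)/(d@j);P=o+k*d;v=P-G
print(P.round(1),np.linalg.norm(v).round(1),np.degrees(np.arctan2(v@u,-v[2])).round(1))
for t in(20,22,24,26):
    t=np.radians(t);Q=G+101.7*(u*np.sin(t)-np.array([0,0,np.cos(t)]));print(Q.round(1),proj("scene",Q).round(1))
    B=G+47.7*(u*np.sin(t)-np.array([0,0,np.cos(t)]));print("  barrel bottom",((proj("scene",B)-[200,172])*18).round(0), ((proj("scene",Q)-[200,172])*18).round(0))
print(proj("scene",G),proj("scene",[471.8,230.2,86]))
```

```text
[470.  229.6 109.8] 109.7 25.2
[458.2 228.9 113.5] [214.2 194.5]
  barrel bottom [177. 196.] [255. 404.]
[461.5 229.1 114.7] [214.7 193.8]
  barrel bottom [182. 191.] [264. 392.]
[464.7 229.3 116.1] [215.2 193.1]
  barrel bottom [186. 185.] [273. 380.]
[468.  229.5 117.6] [215.7 192.4]
  barrel bottom [191. 179.] [282. 367.]
[205.90532958 172.32856024] [216.90577684 200.12445857]
```

Run:
```python
from h import *
G=np.array([435.6,-184.9,224.7+19])
a=np.radians(-108.4);j=np.array([np.cos(a),np.sin(a),0]);u=np.array([-j[1],j[0],0])
s=cv2.imread("pics/scene7.png");k=16;x0,y0=310,185
im=cv2.resize(s[y0:220,x0:345],None,fx=k,fy=k,interpolation=cv2.INTER_CUBIC)
im=cv2.convertScaleAbs(im,alpha=1.3,beta=-20);im=cv2.copyMakeBorder(im,0,0,0,0,0)
cv2.imwrite("pics/s7z.png",im)
for t in(18,20,22,24,26):
    t=np.radians(t);f=lambda r:((proj("scene",G+r*(u*np.sin(t)-np.array([0,0,np.cos(t)])))-[x0,y0])*k).round(0);print(f(0),f(47.7),f(85.7),f(101.7))
```

```text
[ 49. -11.] [107. 188.] [151. 343.] [169. 406.]
[ 49. -11.] [113. 183.] [162. 334.] [182. 396.]
[ 49. -11.] [119. 178.] [172. 325.] [195. 385.]
[ 49. -11.] [125. 173.] [183. 316.] [207. 374.]
[ 49. -11.] [130. 168.] [193. 306.] [219. 363.]
```

View pics/s7z.png

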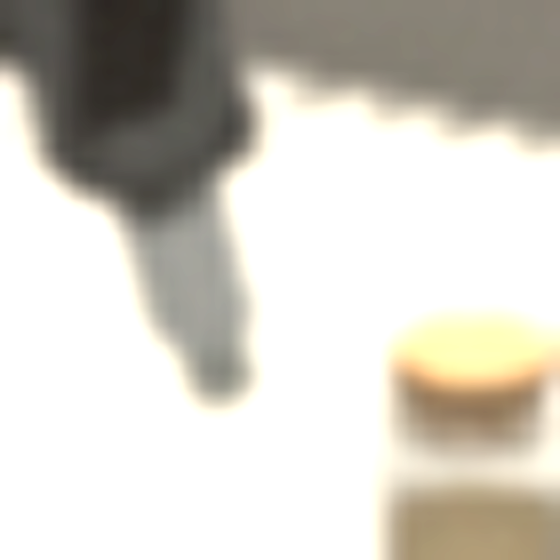

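Run:
```python
from h import *
G=np.array([435.6,-184.9,224.7+19])
a=np.radians(-108.4);j=np.array([np.cos(a),np.sin(a),0]);u=np.array([-j[1],j[0],0])
def pl(x,y):
    o,d=ray("scene",310+x/16,185+y/16);k=((G-o)@j)/(d@j);v=o+k*d-G;return np.array([v@u,v[2]])
# edges
L=[pl(130,220),pl(165,330)];R=[pl(215,190),pl(248,310)];A=[pl(175,205),pl(207,320),pl(220,392)]
for X in(L,R,A):
    d=X[-1]-X[0];print([x.round(1).tolist() for x in X],"tilt",np.degrees(np.arctan2(d[0],-d[1])).round(1))
```

```text
[[20.8, -53.8], [30.1, -79.9]] tilt 19.6
[[43.1, -54.1], [52.2, -82.4]] tilt 17.8
[[32.6, -54.1], [41.2, -81.2], [44.9, -97.8]] tilt 15.7
```

Run:
```python
from h import *
print("ring sh",tri(209.0,220.7,217.0,200.2), onz("top",209.0,220.7,86),onz("scene",217.1,200.1,86))
print("ring sh now",onz("scene",200+318/18-.5,172+513/18-.5,86))
print("ball",tri(362.3,239.3,349.75,240.75))
S=[(307.5+x/20,199.5+y/20) for x,y in((315,195),(190,255),(315,315),(440,260))]
print(np.array([onz("scene",*p,139) for p in S]).mean(0))
T=[(319.5+x/24,214.5+y/24) for x,y in((290,180),(232,335),(385,400),(450,240))]
print(np.array([onz("top",*p,139) for p in T]).mean(0))
print("C",onz("top",211.1,217.9,43),onz("scene",220.4,208.6,43))
G=np.array([435.6,-184.9,224.7+19])
a=np.radians(-108.4);j=np.array([np.cos(a),np.sin(a),0]);u=np.array([-j[1],j[0],0])
def pl(x,y):
    o,d=ray("scene",309.5+x/16,184.5+y/16);k=((G-o)@j)/(d@j);v=o+k*d-G;return np.array([v@u,v[2]])
L=[pl(130,220),pl(165,330)];R=[pl(215,190),pl(248,310)];A=[pl(175,205),pl(207,320),pl(220,392)]
for X in(L,R,A):
    d=X[-1]-X[0];print([x.round(1).tolist() for x in X],"tilt",np.degrees(np.arctan2(d[0],-d[1])).round(1))
```

```text
ring sh (array([473.93536018, 232.29073958,  84.38803961]), np.float64(0.9816930411699539)) [473.3446089  232.36360385  86.        ] [472.31204019 229.72777707  86.        ]
ring sh now [473.11847313 230.07589355  86.        ]
ball (array([ 448.9758847 , -304.66637665,   76.73132641]), np.float64(2.006845171547388))
[ 472.2030558  -200.59462482  139.        ]
[ 474.90338007 -195.84831151  139.        ]
C [491.46152947 234.11843259  43.        ] [492.7280881  235.14885062  43.        ]
[[18.8, -51.5], [28.0, -77.6]] tilt 19.6
[[40.9, -51.8], [50.0, -80.0]] tilt 17.8
[[30.5, -51.8], [39.1, -78.8], [42.7, -95.4]] tilt 15.7
```

```bash
python3 -m handwheel '[{"travel":[0,1,-5],"roll":1},{"travel":[3,1.5,-11],"roll":2},{"travel":[6,1.5,-19],"roll":2},{"travel":[6,1.5,-19],"roll":2},{"travel":[6,1.5,-19],"roll":2},{"travel":[6,1.5,-19],"roll":2},{"travel":[6,1.5,-19],"roll":2}]'
python3 - <<'E'
from h import *
st=env.state();print(st['eef_pos'],st['ft_force'])
s=optics.read_camera("scene")[:,:,::-1];cv2.imwrite("pics/scene9.png",s)
crop(cv2.convertScaleAbs(s,alpha=1.3,beta=-20),200,172,235,212,18,"pics/s9z.png")
E
```

```text
t: 10.9
eef_pos: [429.3, 228.3, 170.8]
tcp_rot: [3.08, 1.571, 0.035]
ft_force: [-0.3, 0.2, -2.5]
opening: 0.332
[429.34214182 228.25578109 170.8231075 ] [-0.34162856  0.19633429 -2.45302563]
```

View pics/s9z.png

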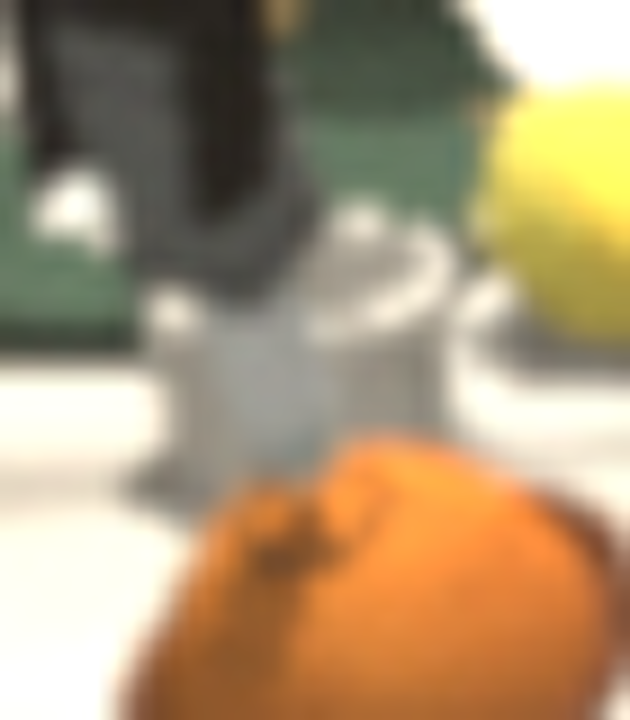

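```bash
python3 -m handwheel '[{"travel":[0.8,0.1,-2],"roll":0},{"travel":[1.7,0.1,-5],"roll":0},{"travel":[1.7,0.1,-5],"roll":0},{"travel":[1.7,0.1,-5],"roll":0},{"travel":[1.7,0.1,-5],"roll":0},{"travel":[1.7,0.1,-5],"roll":0}]'
python3 - <<'E'
from h import *
st=env.state();print(st['eef_pos'],st['ft_force'])
s=optics.read_camera("scene")[:,:,::-1];cv2.imwrite("pics/scene10.png",s)
crop(cv2.convertScaleAbs(s,alpha=1.3,beta=-20),200,172,235,212,18,"pics/s10z.png")
E
```

```text
t: 11.55
eef_pos: [431.0, 228.3, 165.7]
tcp_rot: [2.273, 1.571, -0.771]
ft_force: [0.2, 0.5, -1.8]
opening: 0.331
[431.01917334 228.33969143 165.70033782] [ 0.23179307  0.54738479 -1.7670612 ]
```

View pics/s10z.png

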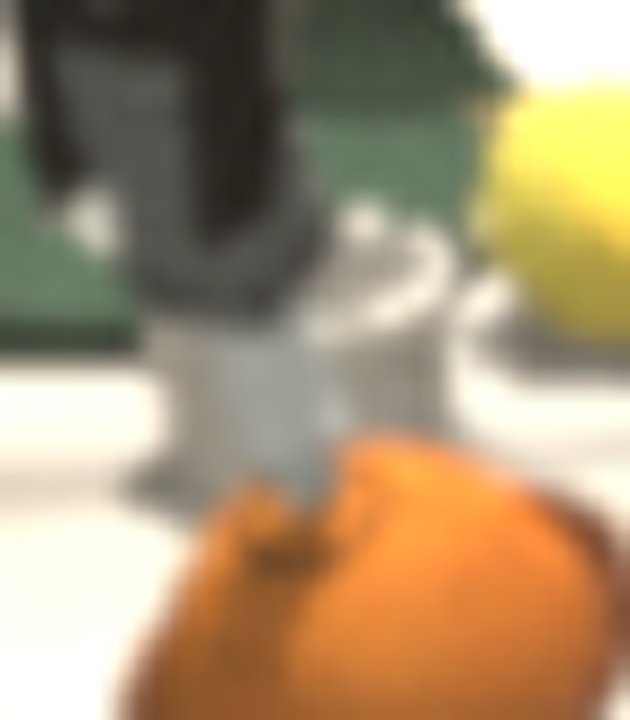

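```bash
for i in 1 2 3; do python3 -m handwheel '[{"travel":[0.8,0,-1.8],"roll":0},{"travel":[0.8,0,-1.8],"roll":0},{"travel":[0.8,0,-1.8],"roll":0}]' | egrep 'force|eef';python3 -m handwheel '[{"travel":[0,0,0],"roll":0}]' | egrep 'force'; python3 -m handwheel '[{"travel":[0,0,0],"roll":0}]' | egrep 'force';done
```

```text
eef_pos: [431.8, 228.3, 163.8]
ft_force: [-0.0, -0.4, -2.5]
ft_force: [0.3, 0.3, -1.4]
ft_force: [-0.9, 0.5, -1.7]
eef_pos: [432.6, 228.3, 162.0]
ft_force: [-0.5, 0.8, -2.3]
ft_force: [1.0, -0.2, -1.8]
ft_force: [0.0, 0.7, -2.7]
eef_pos: [433.5, 228.4, 160.3]
ft_force: [-0.5, 0.6, -0.5]
ft_force: [-1.1, 0.0, -0.1]
ft_force: [-0.5, -0.7, -1.4]
```

Run:
```python
from h import *
s=optics.read_camera("scene")[:,:,::-1];cv2.imwrite("pics/scene11.png",s)
crop(cv2.convertScaleAbs(s,alpha=1.3,beta=-20),205,185,230,207,26,"pics/s11z.png")
s=cv2.imread("pics/scene1.png");crop(cv2.convertScaleAbs(s,alpha=1.3,beta=-20),205,185,230,207,26,"pics/s1z.png")
```

```text
(no output)
```

View pics/s11z.png

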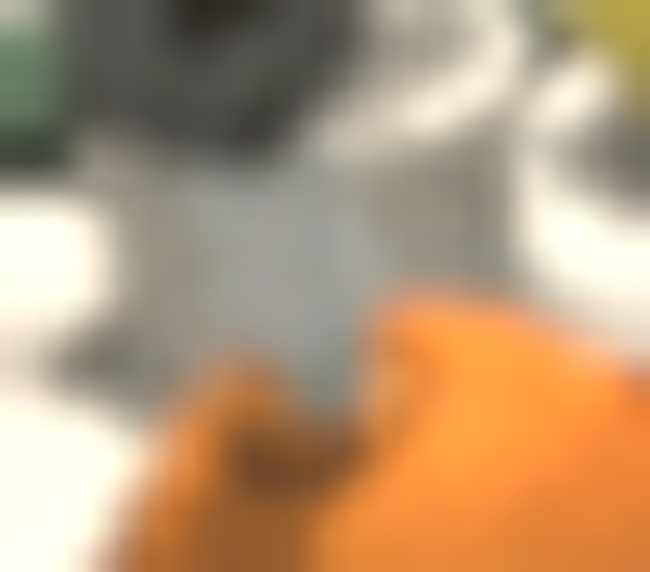

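View pics/s1z.png

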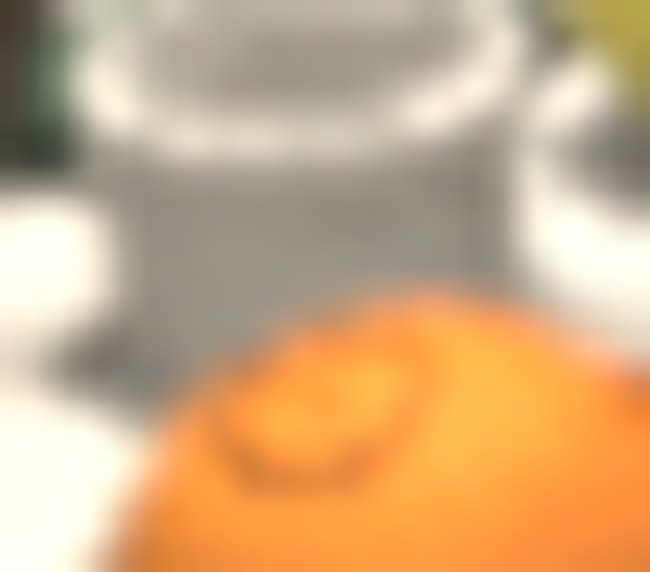

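```bash
python3 -m handwheel '[{"travel":[-0.7,0,2],"roll":0},{"travel":[-2,-1,2],"roll":0},{"travel":[-1.3,-1,0],"roll":0},{"travel":[-0.7,-1,-1.5],"roll":0},{"travel":[-0.3,-1,-3],"roll":0},{"travel":[-0.3,-1,-3],"roll":0}]'; for i in 1 2 3; do python3 -m handwheel '[{"travel":[0,0,0],"roll":0}]' | egrep 'force|eef'; done
```

```text
t: 13.75
eef_pos: [433.1, 227.3, 157.1]
tcp_rot: [0.434, 1.571, -2.61]
ft_force: [-0.6, 0.2, -0.4]
opening: 0.332
eef_pos: [433.1, 227.3, 157.2]
ft_force: [-0.3, -0.1, -0.6]
eef_pos: [433.1, 227.3, 157.3]
ft_force: [-0.6, 0.2, 0.7]
eef_pos: [433.1, 227.3, 157.3]
ft_force: [-1.7, 0.0, -0.0]
```

```bash
python3 -m handwheel '[{"travel":[0.3,0,-1],"roll":0},{"travel":[0.8,0,-2.4],"roll":0},{"travel":[0.8,0,-2.4],"roll":0}]'; for i in 1 2 3 4 5 6; do python3 -m handwheel '[{"travel":[0,0,0],"roll":0}]' | egrep 'force|eef'; done
python3 - <<'E'
from h import *
s=optics.read_camera("scene")[:,:,::-1];cv2.imwrite("pics/scene12.png",s)
crop(cv2.convertScaleAbs(s,alpha=1.3,beta=-20),205,185,230,207,26,"pics/s12z.png")
crop(s,180,140,260,230,8,"pics/s12.png");crop(s,290,195,400,270,6,"pics/s12t.png")
E
```

```text
t: 14.35
eef_pos: [433.9, 227.4, 154.7]
tcp_rot: [0.472, 1.571, -2.572]
ft_force: [-2.4, 0.1, 1.6]
opening: 0.331
eef_pos: [433.9, 227.4, 154.8]
ft_force: [-1.2, 0.4, 1.0]
eef_pos: [433.9, 227.4, 154.9]
ft_force: [-1.6, -0.1, 0.4]
eef_pos: [433.9, 227.3, 154.9]
ft_force: [-1.1, -0.4, 1.7]
eef_pos: [433.9, 227.4, 154.9]
ft_force: [-1.6, -0.2, 1.0]
eef_pos: [433.9, 227.3, 154.9]
ft_force: [-1.5, 0.4, 1.9]
eef_pos: [433.9, 227.3, 154.9]
ft_force: [-1.6, 0.7, 1.4]
```

View pics/s12z.png

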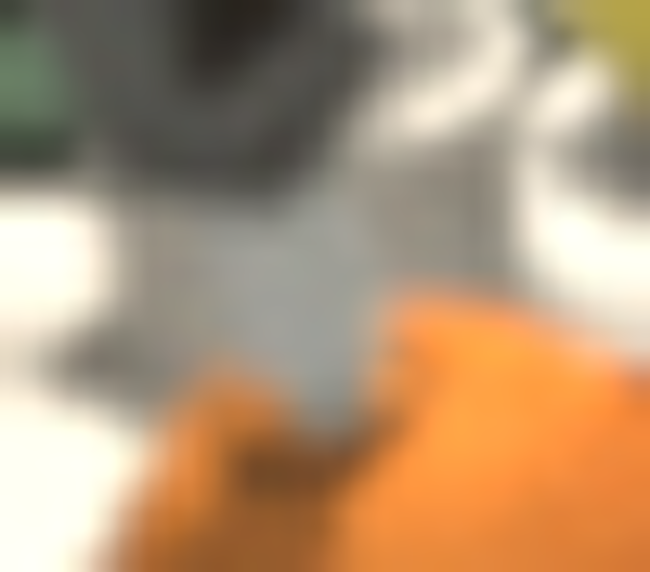

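View pics/s12.png

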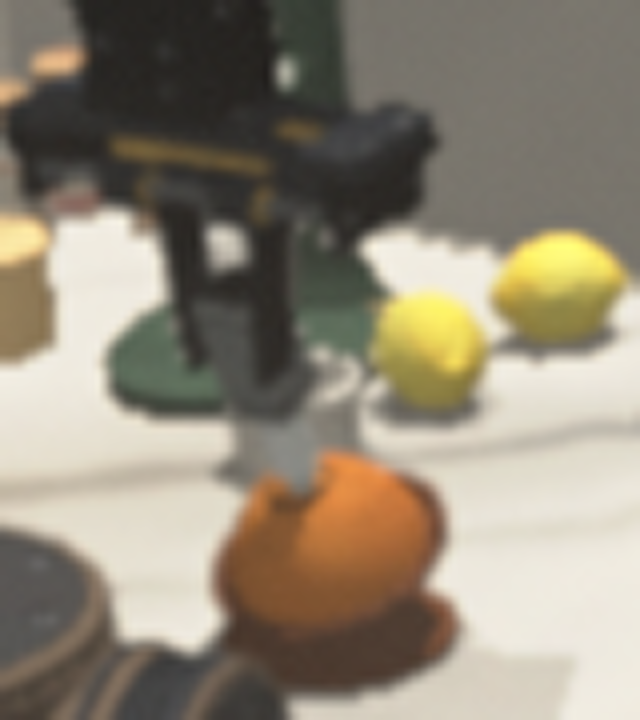

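View pics/s12t.png

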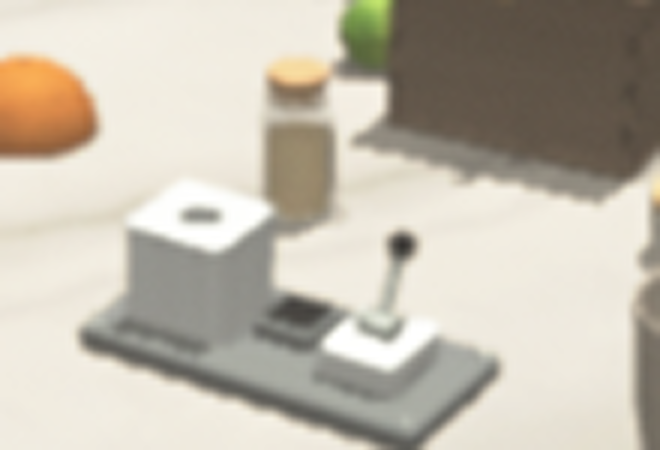

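Run:
```python
from cell import env,job
s=env.state();print(s['t'],abs(s['qvel']).max(),s['ft_force'],s['opening'])
print(job.job_done())
```

```text
15.0 0.002373276622913424 [-2.8754738   0.20286445  1.15705239] 0.33507412407497067
the job is handed in; nothing more can be done
None
```

I flipped the toggle to the back, lifted the probe from its dock and pressed its nose onto the ring. I handed the job in at about 15 s with the probe still held there. No verdict is reported, so what follows rests on my own checks.

**How the lean was made:** the moves only turn the tool about the vertical, so I could not tilt the gripper. I leaned the gripped probe by pulling it against the rim of the dock hole, then turned it to match the way the fruit leans.

**Last checks:**
- **Toggle:** it leans back in the last picture.
- **Grip:** the opening read 0.33 of full, about the 32 mm of the barrel, and the arm was at rest.
- **Pressing force:** about 3.6 N with the weight taken off, which puts the nose roughly 6–7 mm in. The force pointed about 20° off vertical, along the skin's normal. Readings vary by roughly ±0.7 N, and the last single one was larger sideways (−2.9 N in x).
- **Position:** the nose is about 2 mm from the ring's centre in the scene picture, and the arm's position readings put it at the ring's centre to within a millimetre or so.
- **Tilt:** about 18.7° in the picture (the two edges read 17.8° and 19.6°), give or take about 3°. The fruit leans 20°, and I put the error in lean direction at about 6°.

**Checks that disagreed:**
- A rougher tilt estimate through the middle of the probe gave 15.7°, and early tip-only readings gave 23–25°. I trusted the edge lines.
- The probe also shifted about 10 mm in the jaws while being leaned, and I corrected the approach for that.
- The arm blocked the top camera at the fruit, so the final position rests on one view plus the arm's readings.
- I did not measure the bystanders again. Those visible in the last picture looked undisturbed.

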